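# Sweep the offcuts into the bin in the bench well

### The arm

A 6-joint arm with a two-finger parallel gripper is mounted at the origin on the work surface. World frame = base frame: x ahead of the robot, y to its left, z up, the work surface at z = 0. Lengths are in mm, angles in rad, forces in N, time in s.
With the tool pointing down it reaches from about 350 to 725 mm from the base axis. Payload 6 kg.
Tool frame: the origin (TCP) lies midway between the tips of the shut fingers; the grasp point (between the pads) lies 19 mm behind it (ctrl.grip_point_offset is the distance from the TCP to the grasp point, in mm); z points along the fingers, y is the line along which they close (so a half turn about z gives the same grasp; the last joint's range is limited). The gripper opens to 85 mm and grips with 20 to 120 N. Pads are 22 mm wide; open, the fingers measure 114 mm over their backs; the gripper's body (76 mm by 85 mm) begins 54 mm behind the grasp point. The pads swing forward as they close: fully open they stand 13 mm farther back than shut.
Start: joints at [-0.798, 0.04, 0.085, 0, -1.615, -0.334], TCP at [254.916, -543.129, 209.761] pointing down, gripper open.
Joint ranges: [-2.56, 2.56], [-1.29, 2.01], [-1.08, 1.49], [-3.29, 1.98], [-2.81, -0.18], [-2.99, 2.99]. Speed limits (rad/s): [2.57, 2.57, 3.01, 3.14, 3.14, 3.14].

### API

Orientations are given as a unit quaternion [x, y, z, w].
In Python, from station import ctrl gives the robot as it stands.
- The arm moves only by the shell command python3 -m creep 'ROWS' [FORCE]. ROWS is JSON, a list of rows, each an object of numbers: "dx", "dy", "dz": the shift along the world's x, y, z as a fraction of full scale; "rx", "ry", "rz": the turn, a rotation vector about the world's x, y, z as a fraction of full scale; "claw": the finger opening in mm, from 0 to 85.4. A call has 1 to 8 rows; each row is the pose to reach, as a shift and turn from the pose commanded when the call began; what a row does not reach only later rows make up. Full scale, the value 1, is 400 mm for a shift and 1.5 rad for a turn. A row lasts 1/8 s, in which the tool goes at most 62.5 mm and 10.7 degrees, less where a joint would pass 70% of its speed; a pose out of reach is approached as far as the arm can. A call with a number of a shift or a turn outside -1 to 1 is refused whole. A call with a gripper value outside its range is refused whole. The fingers move at their own pace and stop on an object; FORCE is the grip in N (left out, the last holds). Time passes only in rows, so rows that repeat a pose let the fingers close. It gives the time, the measured TCP pose, the force, the opening and the grip force at its end, in the units of the state.
- ctrl.read_state(): the state, without advancing time (a new reading comes with each control period).
- ctrl.grab_frame(name): name is "scene" or "top" or "wrist"; returns (picture, depth): 384x512x3 uint8, blue, green, red; 384x512 float32, mm along the optical axis (not along the pixel's ray), 0 where there is no reading.
- ctrl.camera_params(name): a dict with "intrinsics" (3x3 intrinsics, pixels), "pose" (4x4, takes a point from camera to world coordinates). Camera axes: x right, y up, looking along -z (the intrinsics and any distortion apply to the point x, -y, -z); pixel columns grow to the right and rows downward; lengths in mm; the calibration is good to about 2 mm. The wrist camera is an equidistant fisheye: a pixel r from the principal point sees the ray r / f radians off the axis. A picture is of the moment at which its call begins: read the wrist's pose just before it. camera_params takes no time and is no camera call; for the wrist camera it gives the pose at the moment of the call.
- ctrl.sign_off(): hands the job in; it is judged then, once.
The state is a dict: "clock": time; "q": joint angles; "qvel": joint speeds; "effort": joint torques, N m; "position": TCP position; "ee_rot": TCP orientation; "force": force on the tool from outside, world axes, zero at the start; "wrist_torque": the same for the moment, N m; "opening": finger opening in mm; "finger_force": force on a finger pad.
Only numpy, scipy, OpenCV 4.12 (cv2) and the standard library are available. Lean on these libraries where they do the work, as an engineer would, in place of code of your own. Each camera call takes 0.05 s, during which the arm holds its last target. There are 200 camera calls.

### The job

Clear the joiner's bench: with the fingers closed, sweep the three small wooden offcuts across the bench top and over its back edge into the open bin that stands in the sunken tool well. Sweep them along the bench with light pushes, never pinching, pressing hard on or lifting one. Leave the glue bottle, the jar, the pencilled blank, the cork block and the bin itself where they stand.

Things in the scene. Friction and masses are not known exactly. Their poses are not given: they have to be found in the camera images.
- bin: Open plastic offcut bin, 165 (its x) x 240 (its y) x 60 mm high, walls and floor 4 mm, 0.6 kg, loose on the floor of the tool well. Origin: centre of its underside, z up; axes along the world's. Stands within 2 to 5 mm of the bench's back edge, rim 5 mm below the bench top, so what is pushed over the edge in front of it drops in. Its place along the well (y) varies
- bench_edge (a point): Point on the back edge of the bench top (z = 0), in the middle of its length. The edge runs straight along y at x = 0.64 m. Beyond it is the sunken tool well: 190 mm wide in x, floor 65 mm below the bench top, then a 45 mm wide back rail level with the bench top. The small dark squares in the bench top near the edge are flush dog holes
- block: Offcut: sawn rectangular wooden block, 44 (its x) x 34 (its y) x 22 mm high, about 26 g, lying flat on the bench. Origin: its centre, 11 mm above the bench; z up. Like the others it slides under a push of less than 1 N
- strip: Offcut: short wooden strip, 64 (its x) x 20 (its y) x 18 mm high, about 20 g, lying flat on the bench. Origin: its centre, 9 mm above the bench; z up
- slice: Offcut: round slice of wooden dowel, 38 mm in diameter, 20 mm thick, about 20 g, lying on its flat face. Origin: its centre, 10 mm above the bench; z (its round axis) up
- glue: Bystander: upright white plastic glue bottle, 58 mm in diameter, 165 mm tall. Origin: centre of its underside, z up. Stands to one side of the offcuts, the jar to the other
- jar: Bystander: upright amber glass jar with a metal lid, 72 mm in diameter, 95 mm tall. Origin: centre of its underside, z up
- blank: Bystander: good workpiece, a wooden blank with a pencilled outline, 150 (its x) x 48 (its y) x 26 mm high, lying flat to one side of the offcuts, between them and the bottle or jar. Origin: centre of its underside, z up
- sander: Bystander: cork sanding block, 110 (its x) x 50 (its y) x 30 mm high, lying flat on the other side of the offcuts from the blank. Origin: centre of its underside, z up

How it is judged (in metres and radians):
At the end, for the whole second after the job is handed in: All three offcuts lie in the bin (centre of each between its walls and below its rim); glue bottle, jar, blank and cork block are upright and within 20 mm of where they stood, the bin within 30 mm (x of block in the frame of bin between -0.0785 and 0.0785 m and y of block in the frame of bin between -0.116 and 0.116 m and z of block in the frame of bin between 0 and 0.058 m and x of strip in the frame of bin between -0.0785 and 0.0785 m and y of strip in the frame of bin between -0.116 and 0.116 m and z of strip in the frame of bin between 0 and 0.058 m and x of slice in the frame of bin between -0.0785 and 0.0785 m and y of slice in the frame of bin between -0.116 and 0.116 m and z of slice in the frame of bin between 0 and 0.058 m and distance of each of glue, jar, blank, sander from where it was at the start of the episode below 0.02 m and angle between each of glue, jar, blank, sander's own z axis and vertical below 0.2 rad and distance of bin from where it was at the start of the episode below 0.03 m); the robot touches nothing.
It fails at once if an offcut is lifted off the bench (its centre more than 40 mm above the bench top) (height (world z) of any of block, strip, slice above 0.04 m).
It fails at once if an offcut is pinched or pressed hard (over 18 N from the fingers) (contact force between the fingers and block above 18 N or contact force between the fingers and strip above 18 N or contact force between the fingers and slice above 18 N).
It fails at once if the glue bottle, jar, blank or cork block is pushed more than 20 mm away or tipped (distance of any of glue, jar, blank, sander from where it was at the start of the episode above 0.02 m or angle between any of glue, jar, blank, sander's own z axis and vertical above 0.2 rad).
It fails at once if the bin is shifted by more than 30 mm (distance of bin from where it was at the start of the episode above 0.03 m).
It also fails if it takes over 64 s, if anything falls off the work surface, if the arm or the gripper's body presses on something with over 40 N, if the wrist force passes 120 N, or if a joint passes its speed limit or range.

## Working session

There is one attempt and no reset: what is moved stays moved. The work goes in short steps, Python scripts to look and compute and a shell command to move; the robot and the scene stay as the last step left them, time stands still between calls to the robot, and variables do not carry over. Pictures are saved under pics/ and viewed, at most 10 in all, crops included, and the job is handed in when it is done.

```bash
mkdir -p pics; ls
python3 - <<'E'
from station import ctrl
import cv2,numpy as np
for n in("top","scene"):
    p,d=ctrl.grab_frame(n); cv2.imwrite(f"pics/{n}0.png",p if n=="scene" else cv2.resize(p,(800,600),interpolation=cv2.INTER_CUBIC)); np.save(f"pics/{n}0.npy",d)
    c=ctrl.camera_params(n); print(n,np.round(c["intrinsics"],1).tolist(),np.round(c["pose"],3).tolist())
print(ctrl.read_state())
E
```

```text
pics
top [[355.1, 0.0, 257.8], [0.0, 355.1, 195.3], [0.0, 0.0, 1.0]] [[-0.145, 0.967, -0.207, 429.374], [-0.989, -0.142, 0.028, 22.626], [-0.002, 0.209, 0.978, 815.502], [0.0, 0.0, 0.0, 1.0]]
scene [[349.3, 0.0, 261.2], [0.0, 349.3, 189.5], [0.0, 0.0, 1.0]] [[-0.746, -0.565, 0.353, 907.088], [0.666, -0.627, 0.403, 363.052], [-0.006, 0.536, 0.845, 752.179], [0.0, 0.0, 0.0, 1.0]]
{'clock': 0.1, 'q': array([-7.98324696e-01,  4.07526848e-02,  8.39421842e-02, -4.11240916e-04,
       -1.61552711e+00, -3.33734227e-01]), 'qvel': array([-0.0003687 , -0.00060085,  0.0036006 ,  0.00156602, -0.00061618,
        0.00090254]), 'effort': array([-6.57685334e-03, -3.69343793e+01,  3.48280549e+01,  6.95170015e+00,
       -4.51998450e-03,  3.65623691e-05]), 'position': array([ 254.82171887, -542.83539374,  208.89499473]), 'ee_rot': array([-2.17622248e-01,  9.76032746e-01,  7.63652230e-04, -2.30048153e-04]), 'force': array([ 0.87711178,  0.38386985, -0.59791832]), 'wrist_torque': array([ 0.00817135, -0.00293377,  0.00498185]), 'finger_force': 0.0, 'opening': 85.24461580640967}
```

View pics/top0.png

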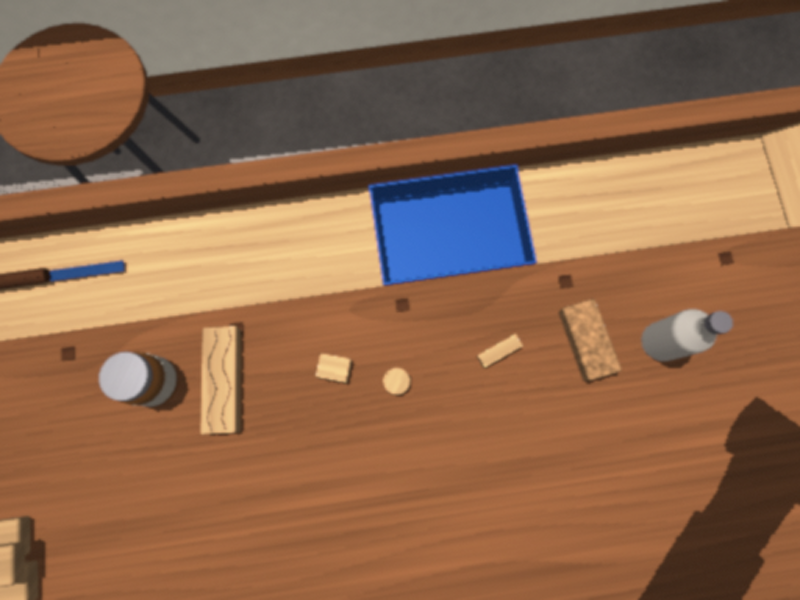

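View pics/scene0.png

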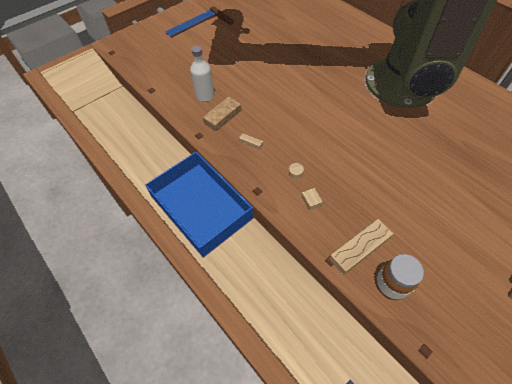

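The top view (800x600) shows the block at (334,368), slice (397,381), strip (500,350), cork (590,340), blank (220,380), jar (135,378), and bottle base (668,340). The bin's front rim runs from (385,284) to (535,263). In the scene view the block is at (312,198), slice (296,170) and strip (251,141).

```bash
cat > h.py <<'E'
from station import ctrl
import numpy as np
def ray(n,u,v):
    c=ctrl.camera_params(n);K=np.array(c["intrinsics"]);P=np.array(c["pose"])
    d=np.array([(u-K[0,2])/K[0,0],-(v-K[1,2])/K[1,1],-1.]);return P[:3,3],P[:3,:3]@d
def plane(n,u,v,z):
    o,d=ray(n,u,v);return o+d*(z-o[2])/d[2]
def tri(a,b):
    (o,d),(p,e)=a,b
    s=np.linalg.lstsq(np.c_[d,-e],p-o,rcond=None)[0];A=o+d*s[0];B=p+e*s[1];return (A+B)/2,np.linalg.norm(A-B)
E
python3 - <<'E'
from h import *
D=np.load("pics/top0.npy")
f=lambda x:(x+.5)/1.5625-.5
T=dict(block=(334,367,22),slice=(397,380,20),strip=(500,349.5,18),s_l=(479,361,18),s_r=(521,340,18),b1=(320,353,22),b2=(352,359,22),b3=(348,383,22),b4=(317,376,22),
 binfl=(385,284,-5),binfr=(535,263,-5),binbl=(370,186,-5),binbr=(517,167,-5),
 k1=(563,311,30),k2=(594,301,30),k3=(619,372,30),k4=(588,381,30),bl1=(203,328,26),bl2=(239,326,26),bl3=(239,433,26),bl4=(201,434,26),
 edge=(385,288,0),jarlid=(125,378,95),gluetop=(719,322,165))
for k,(u,v,z) in T.items():
    u,v=f(u),f(v);o,d=ray("top",u,v);dd=D[int(round(v)),int(round(u))]
    print(k,np.round(plane("top",u,v,z)),"depth",np.round(o+d*dd))
for k,s in dict(block=(312,196.5),slice=(296.5,168.5),strip=(251.5,140.5)).items():
    p,g=tri(ray("top",f(T[k][0]),f(T[k][1])),ray("scene",*s));print("tri",k,np.round(p),round(g,1))
E
```

```text
block [523. 110.  22.] depth [523. 110.  23.]
slice [492.  24.  20.] depth [492.  24.  22.]
strip [ 514. -130.   18.] depth [ 514. -130.   18.]
s_l [502. -97.  18.] depth [503. -99.   3.]
s_r [ 523. -162.   18.] depth [ 525. -167.   -2.]
b1 [546. 128.  22.] depth [546. 128.  20.]
b2 [531.  83.  22.] depth [534.  86.  -5.]
b3 [498.  93.  22.] depth [500.  95.  -1.]
b4 [514. 136.  22.] depth [514. 136.  22.]
binfl [641.  21.  -5.] depth [642.  21. -10.]
binfr [ 640. -211.   -5.] depth [ 641. -212.   -9.]
binbl [803.  23.  -5.] depth [803.  23.  -6.]
binbr [ 801. -214.   -5.] depth [ 828. -231.  -66.]
k1 [ 554. -227.   30.] depth [ 555. -228.   27.]
k2 [ 562. -275.   30.] depth [ 563. -275.   28.]
k3 [ 457. -288.   30.] depth [ 458. -300.   -2.]
k4 [ 451. -242.   30.] depth [ 452. -253.   -3.]
bl1 [606. 290.  26.] depth [606. 291.  24.]
bl2 [601. 239.  26.] depth [607. 246.  -1.]
bl3 [451. 251.  26.] depth [451. 259.   0.]
bl4 [457. 304.  26.] depth [458. 313.  -1.]
edge [633.  22.   0.] depth [632.  22.   2.]
jarlid [539. 371.  95.] depth [539. 371.  95.]
gluetop [ 493. -365.  165.] depth [ 493. -365.  165.]
tri block [523. 111.  20.] 1.6
tri slice [491.  25.  19.] 2.8
tri strip [ 513. -129.   13.] 4.5
```

```bash
python3 -m creep '[{"dx":0.5,"dy":1,"rz":-0.293,"claw":0},{"dx":0.5,"dy":1,"rz":-0.293,"claw":0},{"dx":0.5,"dy":1,"rz":-0.293,"claw":0},{"dx":0.5,"dy":1,"rz":-0.293,"claw":0},{"dx":0.5,"dy":1,"rz":-0.293,"claw":0},{"dx":0.5,"dy":1,"rz":-0.293,"claw":0},{"dx":0.5,"dy":1,"rz":-0.293,"claw":0},{"dx":0.5,"dy":1,"rz":-0.293,"claw":0}]'
python3 -m creep '[{"dy":0.03,"dz":-0.25},{"dy":0.03,"dz":-0.25},{"dy":0.03,"dz":-0.25}]'
```

```text
invalid input
invalid input
```

```bash
python3 -m creep '[{"dx":0.5,"dy":1,"dz":0,"rx":0,"ry":0,"rz":-0.293,"claw":0},{"dx":0.5,"dy":1,"dz":0,"rx":0,"ry":0,"rz":-0.293,"claw":0},{"dx":0.5,"dy":1,"dz":0,"rx":0,"ry":0,"rz":-0.293,"claw":0},{"dx":0.5,"dy":1,"dz":0,"rx":0,"ry":0,"rz":-0.293,"claw":0},{"dx":0.5,"dy":1,"dz":0,"rx":0,"ry":0,"rz":-0.293,"claw":0},{"dx":0.5,"dy":1,"dz":0,"rx":0,"ry":0,"rz":-0.293,"claw":0},{"dx":0.5,"dy":1,"dz":0,"rx":0,"ry":0,"rz":-0.293,"claw":0},{"dx":0.5,"dy":1,"dz":0,"rx":0,"ry":0,"rz":-0.293,"claw":0}]'
```

```text
clock: 1.1
position: [455.6, -140.2, 209.2]
ee_rot: [-0.002, 1.0, 0.0, -0.0]
force: [0.1, -0.0, -1.1]
opening: 0.2
finger_force: 0.0
```

```bash
python3 -m creep '[{"dx":0,"dy":0.025,"dz":-0.15,"rx":0,"ry":0,"rz":0,"claw":0},{"dx":0,"dy":0.025,"dz":-0.3,"rx":0,"ry":0,"rz":0,"claw":0},{"dx":0,"dy":0.025,"dz":-0.43,"rx":0,"ry":0,"rz":0,"claw":0},{"dx":0,"dy":0.025,"dz":-0.475,"rx":0,"ry":0,"rz":0,"claw":0},{"dx":0,"dy":0.025,"dz":-0.5,"rx":0,"ry":0,"rz":0,"claw":0},{"dx":0,"dy":0.025,"dz":-0.5,"rx":0,"ry":0,"rz":0,"claw":0}]'
```

```text
clock: 1.85
position: [455.8, -133.2, 11.0]
ee_rot: [0.0, 1.0, -0.0, 0.001]
force: [0.3, 0.1, 0.2]
opening: 0.2
finger_force: 0.0
```

```bash
python3 -m creep '[{"dx":0.025,"dy":0.006,"dz":-0.006,"rx":0,"ry":0,"rz":0,"claw":0},{"dx":0.05,"dy":0.008,"dz":-0.006,"rx":0,"ry":0,"rz":0,"claw":0},{"dx":0.07,"dy":0.008,"dz":-0.006,"rx":0,"ry":0,"rz":0,"claw":0},{"dx":0.09,"dy":0.008,"dz":-0.006,"rx":0,"ry":0,"rz":0,"claw":0},{"dx":0.11,"dy":0.008,"dz":-0.006,"rx":0,"ry":0,"rz":0,"claw":0},{"dx":0.135,"dy":0.008,"dz":-0.006,"rx":0,"ry":0,"rz":0,"claw":0},{"dx":0.16,"dy":0.008,"dz":-0.006,"rx":0,"ry":0,"rz":0,"claw":0},{"dx":0.185,"dy":0.008,"dz":-0.006,"rx":0,"ry":0,"rz":0,"claw":0}]'
python3 - <<'E'
from h import *
import cv2
p,d=ctrl.grab_frame("top");cv2.imwrite("pics/t1.png",cv2.resize(p[140:300,120:400],(800,457),interpolation=cv2.INTER_CUBIC))
print(ctrl.read_state()["force"])
E
```

```text
clock: 2.85
position: [529.6, -130.0, 7.3]
ee_rot: [0.0, 1.0, 0.0, -0.0]
force: [0.2, 0.4, -0.3]
opening: 0.2
finger_force: 0.0
[-0.9951403   0.71848168 -1.34393001]
```

View pics/t1.png

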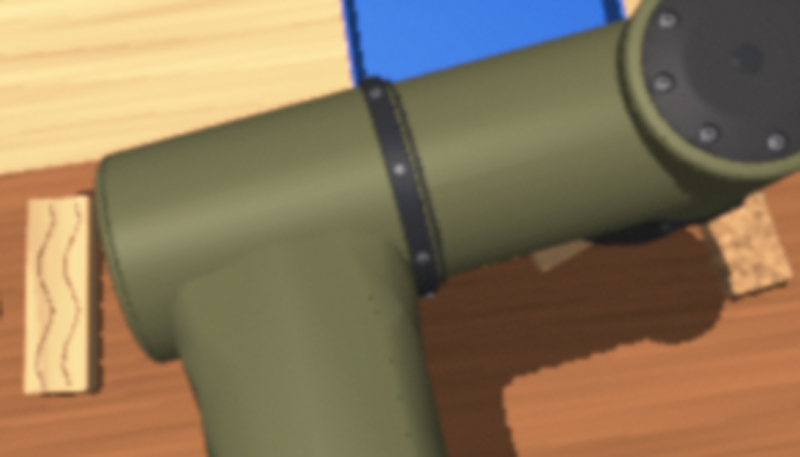

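The crop shows the arm covering most of the scene. A bit of strip is visible at (565,255), still tilted, so I'll check with the wrist camera.

Run:
```python
from h import *
import cv2
p,d=ctrl.grab_frame("wrist");cv2.imwrite("pics/w1.png",p)
print(np.round(plane("top",317.8,229,18)), ctrl.camera_params("wrist"))
```

```text
[ 502. -123.   18.] {'intrinsics': array([[297.31863964,   0.        , 253.94146046],
       [  0.        , 297.31863964, 192.6974192 ],
       [  0.        ,   0.        ,   1.        ]]), 'pose': array([[ 3.53503109e-04, -9.51777472e-01, -3.06789045e-01,
         4.51353516e+02],
       [ 9.99999741e-01,  5.28603211e-04, -4.87662817e-04,
        -1.30139409e+02],
       [ 6.26316158e-04, -3.06788793e-01,  9.51777413e-01,
         1.72464391e+02],
       [ 0.00000000e+00,  0.00000000e+00,  0.00000000e+00,
         1.00000000e+00]])}
```

View pics/w1.png

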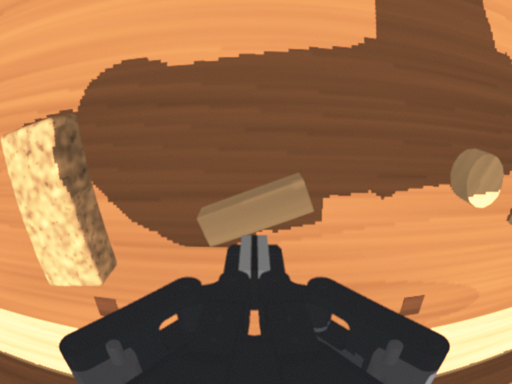

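The wrist picture (image down is world +x) shows the fingertips at (254,240). The strip at (255,210) is on the robot side of the fingers, between about (198,215) and (312,200). I'll work out the coordinates.

```bash
cat >> h.py <<'E'
def wray(u,v,c=None):
    c=c or ctrl.camera_params("wrist");K=np.array(c["intrinsics"]);P=np.array(c["pose"])
    x,y=(u-K[0,2])/K[0,0],(v-K[1,2])/K[1,1];r=np.hypot(x,y);s=np.sin(r)/max(r,1e-9)
    return P[:3,3],P[:3,:3]@np.array([x*s,-y*s,-np.cos(r)])
def wplane(u,v,z,c=None):
    o,d=wray(u,v,c);return o+d*(z-o[2])/d[2]
E
python3 - <<'E'
from h import *
for n,u,v,z in (("a",198,211,18),("b",300,174,18),("c",312,208,0),("c_top",307,190,18),("d",209,246,0),("d2",200,222,18),("cen",253,200,18),("slice",476,172,20),("corkfar",55,286,0),("corkb",115,266,30)):print(n,np.round(wplane(u,v,z)))
E
```

```text
a [ 512. -162.   18.]
b [ 491. -105.   18.]
c [517. -94.   0.]
c_top [ 500. -101.   18.]
d [ 544. -160.    0.]
d2 [ 519. -161.   18.]
cen [ 505. -131.   18.]
slice [486.  15.  20.]
corkfar [ 591. -301.    0.]
corkb [ 544. -215.   30.]
```

Run:
```python
from h import *
import cv2
p=cv2.imread("pics/w1.png");cv2.imwrite("pics/w1c.png",cv2.resize(p[150:290,170:340],(729,600),interpolation=cv2.INTER_CUBIC))
_,d=ctrl.grab_frame("wrist")
for u,v in [(230,222),(253,205),(280,195),(300,185),(215,235),(254,250),(247,245),(150,240),(350,220),(254,180),(476,165)]:
    o,r=wray(u,v);f=np.array(ctrl.camera_params("wrist")["pose"])[:3,2];t=d[v,u]/-(r@f);print(u,v,np.round(o+r*t))
print(ctrl.read_state()["force"],ctrl.read_state()["position"])
```

```text
230 222 [ 518. -144.   19.]
253 205 [ 507. -131.   19.]
280 195 [ 502. -116.   19.]
300 185 [ 496. -105.   19.]
215 235 [ 526. -152.   19.]
254 250 [ 519. -130.   49.]
247 245 [ 519. -133.   44.]
150 240 [ 539. -200.    1.]
350 220 [525. -67.   0.]
254 180 [ 498. -130.    1.]
476 165 [481.  13.  21.]
[-0.34086826  0.42330643  0.39839231] [ 529.13542074 -129.94251186    7.12513151]
```

View pics/w1c.png

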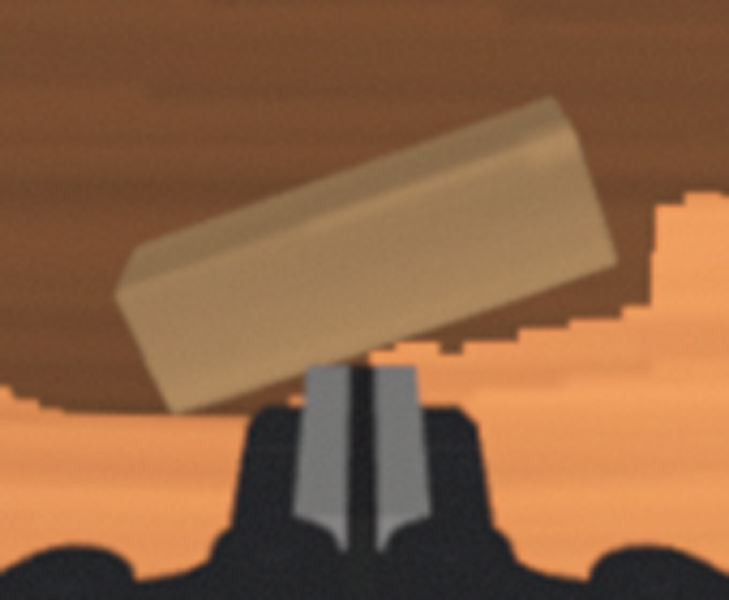

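Run:
```python
from h import *
_,d=ctrl.grab_frame("wrist")
f=np.array(ctrl.camera_params("wrist")["pose"])[:3,2]
for v in range(228,250,2):
  for u in (247,254,263):
    o,r=wray(u,v);print(u,v,np.round(o+r*d[v,u]/-(r@f)),end=" ")
  print()
s=ctrl.read_state();print(s["position"],s["opening"])
```

```text
247 228 [ 521. -134.   19.] 254 228 [ 521. -130.   20.] 263 228 [ 521. -125.   18.] 
247 230 [ 522. -134.   20.] 254 230 [ 522. -130.   20.] 263 230 [ 522. -125.   19.] 
247 232 [ 523. -134.   20.] 254 232 [ 523. -130.   19.] 263 232 [ 532. -124.    1.] 
247 234 [ 525. -134.   19.] 254 234 [ 533. -130.    2.] 263 234 [ 534. -124.    1.] 
247 236 [ 519. -134.   34.] 254 236 [ 518. -130.   36.] 263 236 [ 518. -125.   35.] 
247 238 [ 518. -134.   37.] 254 238 [ 518. -130.   37.] 263 238 [ 518. -126.   38.] 
247 240 [ 518. -134.   40.] 254 240 [ 519. -130.   39.] 263 240 [ 518. -126.   39.] 
247 242 [ 518. -133.   42.] 254 242 [ 518. -130.   41.] 263 242 [ 519. -126.   41.] 
247 244 [ 518. -133.   44.] 254 244 [ 519. -130.   42.] 263 244 [ 518. -126.   44.] 
247 246 [ 519. -133.   45.] 254 246 [ 519. -130.   45.] 263 246 [ 519. -126.   45.] 
247 248 [ 519. -133.   47.] 254 248 [ 518. -130.   48.] 263 248 [ 518. -126.   48.] 
[ 528.85859804 -129.94800583    7.15676993] 0.12629031993419054
```

The fingertips end at about z=34, not 7, so the real tips sit about 26 mm above the reported TCP. They passed over the strip without touching it. I'll back off, then descend in small steps watching the force.

```bash
python3 -m creep '[{"dx":-0.1,"dy":0,"dz":0.01,"rx":0,"ry":0,"rz":0,"claw":0},{"dx":-0.18,"dy":0,"dz":0,"rx":0,"ry":0,"rz":0,"claw":0},{"dx":-0.18,"dy":0,"dz":-0.015,"rx":0,"ry":0,"rz":0,"claw":0},{"dx":-0.18,"dy":0,"dz":-0.03,"rx":0,"ry":0,"rz":0,"claw":0},{"dx":-0.18,"dy":0,"dz":-0.045,"rx":0,"ry":0,"rz":0,"claw":0},{"dx":-0.18,"dy":0,"dz":-0.045,"rx":0,"ry":0,"rz":0,"claw":0}]'
python3 - <<'E'
from h import *
c=ctrl.camera_params("wrist");p,d=ctrl.grab_frame("wrist")
f=np.array(c["pose"])[:3,2]
for v in range(210,250,3):
    o,r=wray(247,v,c);print(v,np.round(o+r*d[v,247]/-(r@f)))
s=ctrl.read_state();print(s["position"],s["force"])
E
```

```text
clock: 3.8
position: [456.7, -130.0, -11.5]
ee_rot: [0.0, 1.0, -0.0, -0.001]
force: [0.5, 0.6, -0.4]
opening: -0.3
finger_force: 0.0
210 [ 438. -134.    0.]
213 [ 439. -134.    2.]
216 [ 441. -134.    1.]
219 [ 443. -134.    1.]
222 [ 445. -134.    2.]
225 [ 446. -134.    2.]
228 [ 449. -134.    1.]
231 [ 451. -134.    1.]
234 [ 452. -134.    1.]
237 [ 446. -134.   17.]
240 [ 446. -134.   20.]
243 [ 446. -133.   24.]
246 [ 446. -133.   27.]
249 [ 446. -133.   30.]
[ 456.91713679 -129.99776041  -11.08636384] [0.22995627 0.47014747 0.86100813]
```

```bash
python3 -m creep '[{"dx":0,"dy":0,"dz":-0.018,"rx":0,"ry":0,"rz":0,"claw":0},{"dx":0.03,"dy":0,"dz":-0.018,"rx":0,"ry":0,"rz":0,"claw":0},{"dx":0.05,"dy":0,"dz":-0.018,"rx":0,"ry":0,"rz":0,"claw":0},{"dx":0.07,"dy":0,"dz":-0.018,"rx":0,"ry":0,"rz":0,"claw":0},{"dx":0.09,"dy":0,"dz":-0.018,"rx":0,"ry":0,"rz":0,"claw":0},{"dx":0.11,"dy":0,"dz":-0.018,"rx":0,"ry":0,"rz":0,"claw":0},{"dx":0.13,"dy":0,"dz":-0.018,"rx":0,"ry":0,"rz":0,"claw":0},{"dx":0.15,"dy":0,"dz":-0.018,"rx":0,"ry":0,"rz":0,"claw":0}]'
python3 - <<'E'
from h import *
import cv2
p,d=ctrl.grab_frame("wrist");cv2.imwrite("pics/w2.png",p)
E
```

```text
clock: 4.85
position: [517.4, -129.9, -17.8]
ee_rot: [0.0, 1.0, 0.0, -0.0]
force: [0.3, 0.2, -0.8]
opening: -0.0
finger_force: 0.1
```

View pics/w2.png

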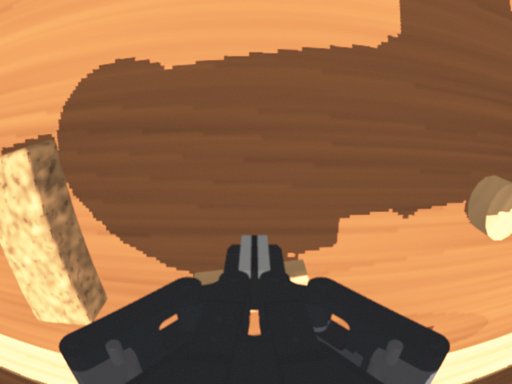

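The strip now lies across the front of the fingers, from (195,275) to (307,272), centred and square. I'll carry on over the edge.

```bash
python3 -m creep '[{"dx":0.025,"dy":0,"dz":0,"rx":0,"ry":0,"rz":0,"claw":0},{"dx":0.05,"dy":0,"dz":0,"rx":0,"ry":0,"rz":0,"claw":0},{"dx":0.075,"dy":0,"dz":0,"rx":0,"ry":0,"rz":0,"claw":0},{"dx":0.1,"dy":0,"dz":0,"rx":0,"ry":0,"rz":0,"claw":0},{"dx":0.125,"dy":0,"dz":0,"rx":0,"ry":0,"rz":0,"claw":0},{"dx":0.15,"dy":0,"dz":0,"rx":0,"ry":0,"rz":0,"claw":0},{"dx":0.175,"dy":0,"dz":0,"rx":0,"ry":0,"rz":0,"claw":0},{"dx":0.2,"dy":0,"dz":0,"rx":0,"ry":0,"rz":0,"claw":0}]'
python3 -m creep '[{"dx":0.025,"dy":0,"dz":0,"rx":0,"ry":0,"rz":0,"claw":0},{"dx":0.05,"dy":0,"dz":0,"rx":0,"ry":0,"rz":0,"claw":0},{"dx":0.075,"dy":0,"dz":0,"rx":0,"ry":0,"rz":0,"claw":0},{"dx":0.1,"dy":0,"dz":0,"rx":0,"ry":0,"rz":0,"claw":0},{"dx":0.125,"dy":0,"dz":0,"rx":0,"ry":0,"rz":0,"claw":0},{"dx":0.15,"dy":0,"dz":0,"rx":0,"ry":0,"rz":0,"claw":0},{"dx":0.15,"dy":0,"dz":0.03,"rx":0,"ry":0,"rz":0,"claw":0},{"dx":0.15,"dy":0,"dz":0.13,"rx":0,"ry":0,"rz":0,"claw":0}]'
```

```text
clock: 5.9
position: [597.6, -129.9, -17.9]
ee_rot: [0.0, 1.0, 0.0, -0.0]
force: [0.4, 0.4, 0.4]
opening: 0.0
finger_force: 0.0
clock: 6.9
position: [655.1, -129.8, 32.4]
ee_rot: [0.0, 1.0, 0.0, -0.003]
force: [-0.2, 0.2, -0.0]
opening: 0.2
finger_force: 0.0
```

```bash
python3 -m creep '[{"dx":-0.13,"dy":0.11,"dz":0.05,"rx":0,"ry":0,"rz":-0.08,"claw":0},{"dx":-0.26,"dy":0.22,"dz":0.05,"rx":0,"ry":0,"rz":-0.16,"claw":0},{"dx":-0.39,"dy":0.33,"dz":0.05,"rx":0,"ry":0,"rz":-0.25,"claw":0},{"dx":-0.51,"dy":0.437,"dz":0.05,"rx":0,"ry":0,"rz":-0.326,"claw":0},{"dx":-0.51,"dy":0.437,"dz":0,"rx":0,"ry":0,"rz":-0.326,"claw":0},{"dx":-0.51,"dy":0.437,"dz":-0.09,"rx":0,"ry":0,"rz":-0.326,"claw":0},{"dx":-0.51,"dy":0.437,"dz":-0.13,"rx":0,"ry":0,"rz":-0.326,"claw":0},{"dx":-0.51,"dy":0.437,"dz":-0.13,"rx":0,"ry":0,"rz":-0.326,"claw":0}]'
python3 - <<'E'
from h import *
import cv2
p,_=ctrl.grab_frame("top");q,_=ctrl.grab_frame("wrist");cv2.imwrite("pics/c1.png",np.hstack([cv2.resize(p,(400,300)),cv2.resize(q,(400,300))]))
c=ctrl.camera_params("wrist");cv2.imwrite("pics/w3.png",q);print(c["pose"].round(3).tolist())
E
```

```text
clock: 7.9
position: [452.6, 44.3, -18.1]
ee_rot: [0.243, 0.97, -0.001, -0.001]
force: [0.2, 0.6, -0.4]
opening: 0.0
finger_force: 0.0
[[0.47, -0.839, -0.272, 384.494], [0.882, 0.448, 0.144, 81.494], [0.001, -0.308, 0.951, 148.629], [0.0, 0.0, 0.0, 1.0]]
```

View pics/c1.png

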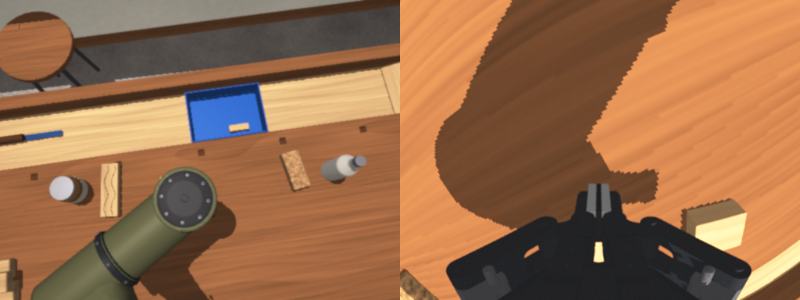

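The top view on the left shows the strip lying in the bin at (239,128) and the bystanders unmoved. In the wrist view the slice is hidden behind the fingers, as expected, with the block to the right at (716,225). Next I'll push the slice diagonally.

```bash
cat >> h.py <<'E'
def blob():
    import cv2
    c=ctrl.camera_params("wrist");_,d=ctrl.grab_frame("wrist");f=np.array(c["pose"])[:3,2]
    Z=np.zeros(d.shape,np.uint8);X=np.zeros(d.shape+(3,))
    K=c["intrinsics"];P=c["pose"];v,u=np.mgrid[0:384,0:512]
    x=(u-K[0,2])/K[0,0];y=(v-K[1,2])/K[1,1];r=np.hypot(x,y)+1e-9;s=np.sin(r)/r
    C=np.stack([x*s,-y*s,-np.cos(r)],-1);C*=(d/np.cos(r))[...,None];W=C@P[:3,:3].T+P[:3,3]
    m=((W[...,2]>13)&(W[...,2]<27)&(d>0)).astype(np.uint8)
    n,l,st,_=cv2.connectedComponentsWithStats(m)
    for i in range(1,n):
        if st[i,4]>60: w=W[l==i];print(st[i,4],"min",w.min(0).round(),"max",w.max(0).round(),"med",np.median(w,0).round())
E
python3 -m creep '[{"dx":0.022,"dy":-0.0117,"dz":0,"rx":0,"ry":0,"rz":0,"claw":0},{"dx":0.04,"dy":-0.0213,"dz":0,"rx":0,"ry":0,"rz":0,"claw":0},{"dx":0.058,"dy":-0.0308,"dz":0,"rx":0,"ry":0,"rz":0,"claw":0},{"dx":0.08,"dy":-0.0425,"dz":0,"rx":0,"ry":0,"rz":0,"claw":0},{"dx":0.1,"dy":-0.053,"dz":0,"rx":0,"ry":0,"rz":0,"claw":0},{"dx":0.122,"dy":-0.065,"dz":0,"rx":0,"ry":0,"rz":0,"claw":0},{"dx":0.144,"dy":-0.0766,"dz":0,"rx":0,"ry":0,"rz":0,"claw":0},{"dx":0.166,"dy":-0.0883,"dz":0,"rx":0,"ry":0,"rz":0,"claw":0}]'
python3 -c "
from h import *
blob()"
```

```text
clock: 9.0
position: [519.9, 9.2, -17.9]
ee_rot: [0.242, 0.97, 0.0, -0.0]
force: [0.0, 0.2, 0.8]
opening: 0.0
finger_force: 0.1
5129 min [501.  86.  13.] max [548. 138.  25.] med [521. 108.  23.]
723 min [507.   0.  13.] max [521.  24.  27.] med [511.  14.  21.]
219 min [546. -16.  20.] max [564.  -4.  23.] med [555.  -9.  21.]
807 min [ 494. -239.   13.] max [ 562. -226.   27.] med [ 528. -233.   20.]
```

```bash
python3 -m creep '[{"dx":0.022,"dy":-0.0117,"dz":0,"rx":0,"ry":0,"rz":0,"claw":0},{"dx":0.044,"dy":-0.0234,"dz":0,"rx":0,"ry":0,"rz":0,"claw":0},{"dx":0.066,"dy":-0.035,"dz":0,"rx":0,"ry":0,"rz":0,"claw":0},{"dx":0.088,"dy":-0.0468,"dz":0,"rx":0,"ry":0,"rz":0,"claw":0},{"dx":0.11,"dy":-0.0585,"dz":0,"rx":0,"ry":0,"rz":0,"claw":0},{"dx":0.132,"dy":-0.07,"dz":0,"rx":0,"ry":0,"rz":0,"claw":0},{"dx":0.154,"dy":-0.082,"dz":0,"rx":0,"ry":0,"rz":0,"claw":0},{"dx":0.176,"dy":-0.0936,"dz":0,"rx":0,"ry":0,"rz":0,"claw":0}]'
python3 -c "
from h import *
blob()"
python3 -m creep '[{"dx":0.022,"dy":-0.0117,"dz":0,"rx":0,"ry":0,"rz":0,"claw":0},{"dx":0.044,"dy":-0.0234,"dz":0,"rx":0,"ry":0,"rz":0,"claw":0},{"dx":0.066,"dy":-0.035,"dz":0,"rx":0,"ry":0,"rz":0,"claw":0},{"dx":0.088,"dy":-0.0468,"dz":0,"rx":0,"ry":0,"rz":0,"claw":0},{"dx":0.11,"dy":-0.0585,"dz":0,"rx":0,"ry":0,"rz":0,"claw":0},{"dx":0.132,"dy":-0.07,"dz":0,"rx":0,"ry":0,"rz":0,"claw":0},{"dx":0.154,"dy":-0.082,"dz":0,"rx":0,"ry":0,"rz":0,"claw":0},{"dx":0.176,"dy":-0.0936,"dz":0,"rx":0,"ry":0,"rz":0,"claw":0}]'
python3 -m creep '[{"dx":0,"dy":0,"dz":0.03,"rx":0,"ry":0,"rz":0,"claw":0},{"dx":0,"dy":0,"dz":0.13,"rx":0,"ry":0,"rz":0,"claw":0}]'
```

```text
clock: 10.05
position: [590.3, -28.2, -17.9]
ee_rot: [0.242, 0.97, 0.0, -0.0]
force: [-0.1, 1.1, 0.8]
opening: 0.2
finger_force: 0.2
4448 min [506.  85.  13.] max [548. 137.  26.] med [526. 106.  23.]
719 min [578. -37.  13.] max [591. -13.  27.] med [581. -23.  21.]
297 min [ 539. -233.   13.] max [ 562. -226.   27.] med [ 553. -229.   19.]
220 min [616. -53.  20.] max [634. -41.  23.] med [626. -47.  21.]
clock: 11.1
position: [660.7, -65.7, -17.9]
ee_rot: [0.242, 0.97, 0.0, 0.0]
force: [-0.2, 0.7, 0.1]
opening: 0.3
finger_force: 0.0
clock: 11.35
position: [658.3, -65.4, 32.5]
ee_rot: [0.243, 0.97, -0.001, -0.003]
force: [-0.4, 0.1, 0.1]
opening: -0.3
finger_force: 0.0
```

```bash
python3 -m creep '[{"dx":-0.07,"dy":0.12,"dz":0.05,"rx":0,"ry":0,"rz":0.08,"claw":0},{"dx":-0.14,"dy":0.24,"dz":0.05,"rx":0,"ry":0,"rz":0.16,"claw":0},{"dx":-0.21,"dy":0.36,"dz":0.05,"rx":0,"ry":0,"rz":0.25,"claw":0},{"dx":-0.28,"dy":0.48,"dz":0.05,"rx":0,"ry":0,"rz":0.326,"claw":0},{"dx":-0.345,"dy":0.59,"dz":0.05,"rx":0,"ry":0,"rz":0.326,"claw":0},{"dx":-0.345,"dy":0.59,"dz":-0.05,"rx":0,"ry":0,"rz":0.326,"claw":0},{"dx":-0.345,"dy":0.59,"dz":-0.13,"rx":0,"ry":0,"rz":0.326,"claw":0},{"dx":-0.345,"dy":0.59,"dz":-0.13,"rx":0,"ry":0,"rz":0.326,"claw":0}]'
python3 - <<'E'
from h import *
import cv2
blob()
p,_=ctrl.grab_frame("top");q,_=ctrl.grab_frame("scene");w,_=ctrl.grab_frame("wrist");g=lambda i:cv2.resize(i,(400,300),interpolation=cv2.INTER_AREA)
cv2.imwrite("pics/c2.png",np.vstack([np.hstack([g(p),g(q)]),np.hstack([g(w),g(p[80:230,180:380])])]))
E
```

```text
clock: 12.35
position: [521.4, 170.5, -18.2]
ee_rot: [0.0, 1.0, -0.001, -0.001]
force: [-0.4, -1.2, 0.6]
opening: -0.1
finger_force: 0.0
3598 min [455. 247.  13.] max [558. 305.  27.] med [491. 254.  23.]
132 min [459. 273.  25.] max [469. 291.  27.] med [465. 281.  27.]
82 min [467. 285.  26.] max [480. 297.  27.] med [474. 290.  27.]
65 min [472. 275.  25.] max [481. 287.  27.] med [478. 278.  27.]
82 min [483. 272.  26.] max [498. 281.  27.] med [491. 275.  27.]
95 min [495. 263.  26.] max [505. 279.  27.] med [499. 271.  27.]
4442 min [502.  86.  13.] max [542. 138.  25.] med [518. 112.  23.]
95 min [498. 278.  26.] max [515. 295.  27.] med [507. 286.  27.]
723 min [510. 157.  13.] max [516. 184.  27.] med [514. 170.  21.]
764 min [519. 336.  13.] max [573. 351.  27.] med [541. 340.  20.]
102 min [544. 264.  26.] max [562. 276.  27.] med [551. 271.  27.]
```

View pics/c2.png

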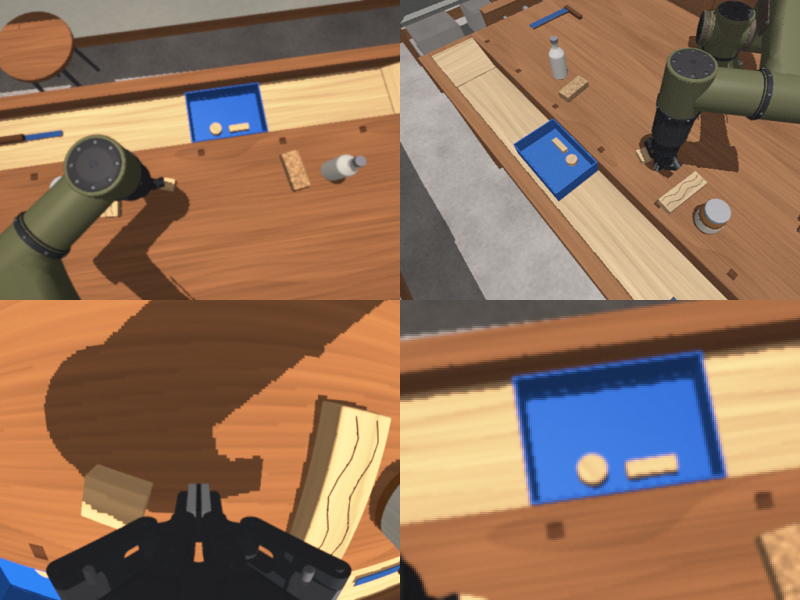

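Both the slice (592,470 in the crop) and the strip (652,467) are in the bin. The fingers stand 20 mm beyond the block, clear of the blank. Now I'll push the block along -y.

```bash
python3 -m creep '[{"dx":0.004,"dy":-0.025,"dz":0,"rx":0,"ry":0,"rz":0,"claw":0},{"dx":0.004,"dy":-0.045,"dz":0,"rx":0,"ry":0,"rz":0,"claw":0},{"dx":0.004,"dy":-0.065,"dz":0,"rx":0,"ry":0,"rz":0,"claw":0},{"dx":0.004,"dy":-0.085,"dz":0,"rx":0,"ry":0,"rz":0,"claw":0},{"dx":0.004,"dy":-0.105,"dz":0,"rx":0,"ry":0,"rz":0,"claw":0},{"dx":0.004,"dy":-0.13,"dz":0,"rx":0,"ry":0,"rz":0,"claw":0},{"dx":0.004,"dy":-0.155,"dz":0,"rx":0,"ry":0,"rz":0,"claw":0},{"dx":0.004,"dy":-0.18,"dz":0,"rx":0,"ry":0,"rz":0,"claw":0}]'
python3 -c "
from h import *
blob()"
```

```text
clock: 13.55
position: [523.7, 98.0, -17.8]
ee_rot: [0.0, 1.0, 0.0, 0.0]
force: [-0.6, -0.6, 0.9]
opening: -0.3
finger_force: 0.1
2696 min [465. 243.  13.] max [604. 266.  27.] med [535. 250.  20.]
3670 min [512.  39.  13.] max [542. 111.  27.] med [520.  68.  23.]
```

```bash
python3 -m creep '[{"dx":0,"dy":-0.025,"dz":0,"rx":0,"ry":0,"rz":0,"claw":0},{"dx":0,"dy":-0.05,"dz":0,"rx":0,"ry":0,"rz":0,"claw":0},{"dx":0,"dy":-0.075,"dz":0,"rx":0,"ry":0,"rz":0,"claw":0},{"dx":0,"dy":-0.1,"dz":0,"rx":0,"ry":0,"rz":0,"claw":0},{"dx":0,"dy":-0.125,"dz":0,"rx":0,"ry":0,"rz":0,"claw":0},{"dx":0,"dy":-0.15,"dz":0,"rx":0,"ry":0,"rz":0,"claw":0},{"dx":0,"dy":-0.175,"dz":0,"rx":0,"ry":0,"rz":0,"claw":0},{"dx":0,"dy":-0.2,"dz":0,"rx":0,"ry":0,"rz":0,"claw":0}]'
python3 -c "
from h import *
blob()"
python3 -m creep '[{"dx":0,"dy":-0.02,"dz":0,"rx":0,"ry":0,"rz":0,"claw":0},{"dx":0,"dy":-0.04,"dz":0,"rx":0,"ry":0,"rz":0,"claw":0},{"dx":0,"dy":-0.06,"dz":0,"rx":0,"ry":0,"rz":0,"claw":0},{"dx":0,"dy":-0.08,"dz":0,"rx":0,"ry":0,"rz":0,"claw":0},{"dx":0,"dy":-0.05,"dz":0,"rx":0,"ry":0,"rz":0,"claw":0},{"dx":0,"dy":-0.03,"dz":0.08,"rx":0,"ry":0,"rz":0,"claw":0},{"dx":-0.15,"dy":-0.14,"dz":0.13,"rx":0,"ry":0,"rz":0,"claw":0},{"dx":-0.16,"dy":-0.175,"dz":0.13,"rx":0,"ry":0,"rz":0,"claw":0}]'
python3 -c "
from h import *
blob()"
```

```text
clock: 14.6
position: [523.7, 18.0, -17.8]
ee_rot: [0.0, 1.0, 0.0, -0.0]
force: [0.0, 1.1, 0.1]
opening: -0.1
finger_force: 0.1
717 min [512.   4.  13.] max [518.  32.  27.] med [516.  18.  21.]
716 min [520. -20.  13.] max [535.   2.  25.] med [527.  -6.  23.]
clock: 15.65
position: [459.1, -51.3, 35.4]
ee_rot: [-0.0, 1.0, 0.0, 0.001]
force: [-0.2, 0.2, 1.0]
opening: -0.2
finger_force: 0.0
1315 min [ 453. -282.   13.] max [ 561. -227.   27.] med [ 497. -237.   20.]
171 min [571. 243.  13.] max [604. 248.  27.] med [591. 245.  19.]
```

Run:
```python
from h import *
import cv2
p,_=ctrl.grab_frame("top");q,_=ctrl.grab_frame("scene");w,_=ctrl.grab_frame("wrist");g=lambda i:cv2.resize(i,(400,300),interpolation=cv2.INTER_AREA)
cv2.imwrite("pics/c3.png",np.vstack([np.hstack([g(p),g(q)]),np.hstack([g(w),g(q[90:270,150:390])])]))
```

```text
(no output)
```

View pics/c3.png

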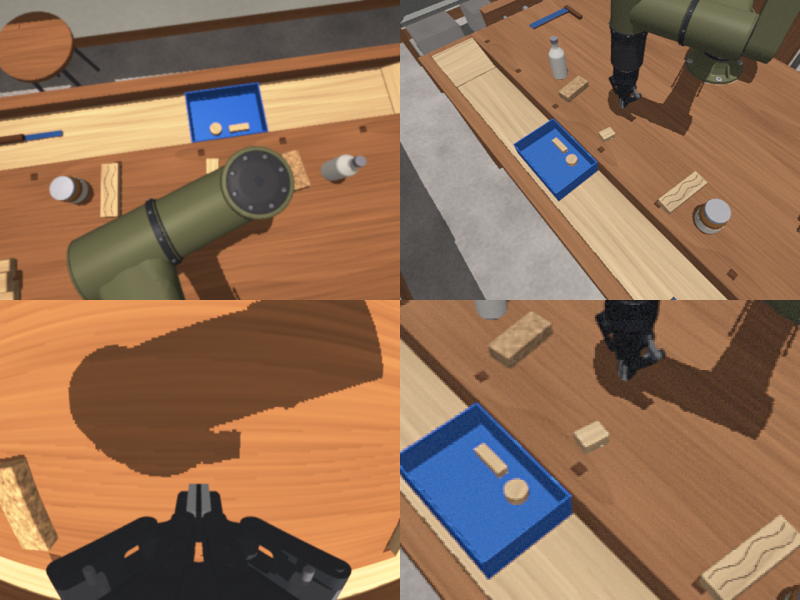

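The block is at (591,433) in the scene crop, short of the edge and in front of the bin. The strip and slice are still in the bin.

```bash
python3 -c "
from h import *
print(plane('scene',150+.6*191,90+.6*130.5,22).round())
f=np.array
_,d=ctrl.grab_frame('scene')
c=ctrl.camera_params('scene')
L=[]
for v in range(155,182):
  for u in range(250,280):
    o,r=ray('scene',u,v);p=o+r*d[v,u]
    if 19<p[2]<25:L.append(p)
L=np.array(L);print(len(L),L.mean(0).round(),L.min(0).round(),L.max(0).round())"
```

```text
[553. -28.  22.]
190 [556. -23.  22.] [532. -43.  19.] [579.  -4.  25.]
```

```bash
python3 -m creep '[{"dx":0.05,"dy":0.068,"dz":0,"rx":0,"ry":0,"rz":0,"claw":0},{"dx":0.05,"dy":0.068,"dz":-0.1,"rx":0,"ry":0,"rz":0,"claw":0},{"dx":0.07,"dy":0.068,"dz":-0.13,"rx":0,"ry":0,"rz":0,"claw":0},{"dx":0.095,"dy":0.068,"dz":-0.13,"rx":0,"ry":0,"rz":0,"claw":0},{"dx":0.115,"dy":0.068,"dz":-0.13,"rx":0,"ry":0,"rz":0,"claw":0},{"dx":0.135,"dy":0.068,"dz":-0.13,"rx":0,"ry":0,"rz":0,"claw":0},{"dx":0.155,"dy":0.066,"dz":-0.13,"rx":0,"ry":0,"rz":0,"claw":0},{"dx":0.175,"dy":0.064,"dz":-0.13,"rx":0,"ry":0,"rz":0,"claw":0}]'
python3 -m creep '[{"dx":0.025,"dy":-0.003,"dz":0,"rx":0,"ry":0,"rz":0,"claw":0},{"dx":0.05,"dy":-0.006,"dz":0,"rx":0,"ry":0,"rz":0,"claw":0},{"dx":0.075,"dy":-0.01,"dz":0,"rx":0,"ry":0,"rz":0,"claw":0}]'
python3 -c "
from h import *
_,d=ctrl.grab_frame('scene')
L=[]
for v in range(120,200):
  for u in range(210,290):
    o,r=ray('scene',u,v);p=o+r*d[v,u]
    if 19<p[2]<25 and p[0]>ctrl.read_state()['position'][0]+8 and -80<p[1]<40:L.append(p)
L=np.array(L);print(len(L),L.mean(0).round(),L.min(0).round(),L.max(0).round())"
```

```text
clock: 16.9
position: [530.4, -25.9, -17.6]
ee_rot: [0.0, 1.0, 0.0, 0.0]
force: [-0.6, 0.7, -0.2]
opening: -0.2
finger_force: 0.1
clock: 17.27
position: [560.4, -29.8, -17.8]
ee_rot: [0.0, 1.0, 0.0, -0.0]
force: [-0.1, 0.5, -0.7]
opening: -0.1
finger_force: 0.2Traceback (most recent call last):
  File "<string>", line 7, in <module>
    o,r=ray('scene',u,v);p=o+r*d[v,u]
        ~~~^^^^^^^^^^^^^
  File "h.py", line 4, in ray
    c=ctrl.camera_params(n);K=np.array(c["intrinsics"]);P=np.array(c["pose"])
ValueError: time passes only in moves, steps and waits
```

```bash
cat > sc.py <<'E'
from h import *
c=ctrl.camera_params('scene');_,d=ctrl.grab_frame('scene');x0=ctrl.read_state()['position'][0]
K,P=np.array(c['intrinsics']),np.array(c['pose']);v,u=np.mgrid[0:384,0:512]
W=np.stack([(u-K[0,2])/K[0,0],-(v-K[1,2])/K[1,1],-np.ones(u.shape)],-1)*d[...,None]@P[:3,:3].T+P[:3,3]
def s(n,m):
    L=W[m];print(n,len(L),*( (L.mean(0).round(),L.min(0).round(),L.max(0).round()) if len(L) else ()))
X,Y,Z=W[...,0],W[...,1],W[...,2]
s("bench",(Z>17)&(Z<25)&(X>x0+8)&(X<690)&(Y>-120)&(Y<60))
s("bin",(Z>-58)&(Z<-28)&(X>655)&(X<790)&(Y>-200)&(Y<10))
E
python3 sc.py
```

```text
bench 219 [593. -24.  22.] [570. -43.  17.] [616.  -7.  25.]
bin 435 [690. -93. -46.] [ 656. -198.  -58.] [783.  -7. -37.]
```

Block centre is about (593,-25), square to the tool. I'll push it over.

```bash
python3 -m creep '[{"dx":0.025,"dy":-0.003,"dz":0,"rx":0,"ry":0,"rz":0,"claw":0},{"dx":0.05,"dy":-0.006,"dz":0,"rx":0,"ry":0,"rz":0,"claw":0},{"dx":0.075,"dy":-0.01,"dz":0,"rx":0,"ry":0,"rz":0,"claw":0},{"dx":0.1,"dy":-0.013,"dz":0,"rx":0,"ry":0,"rz":0,"claw":0},{"dx":0.125,"dy":-0.016,"dz":0,"rx":0,"ry":0,"rz":0,"claw":0},{"dx":0.15,"dy":-0.02,"dz":0,"rx":0,"ry":0,"rz":0,"claw":0},{"dx":0.175,"dy":-0.023,"dz":0,"rx":0,"ry":0,"rz":0,"claw":0},{"dx":0.2,"dy":-0.026,"dz":0,"rx":0,"ry":0,"rz":0,"claw":0}]'
python3 -m creep '[{"dx":0.025,"dy":0,"dz":0,"rx":0,"ry":0,"rz":0,"claw":0},{"dx":0.04,"dy":0,"dz":0,"rx":0,"ry":0,"rz":0,"claw":0},{"dx":0.04,"dy":0,"dz":0.04,"rx":0,"ry":0,"rz":0,"claw":0},{"dx":0,"dy":0,"dz":0.15,"rx":0,"ry":0,"rz":0,"claw":0},{"dx":-0.15,"dy":0,"dz":0.3,"rx":0,"ry":0,"rz":0,"claw":0},{"dx":-0.3,"dy":0,"dz":0.4,"rx":0,"ry":0,"rz":0,"claw":0},{"dx":-0.4,"dy":0,"dz":0.4,"rx":0,"ry":0,"rz":0,"claw":0},{"dx":-0.4,"dy":0,"dz":0.4,"rx":0,"ry":0,"rz":0,"claw":0}]'
python3 - <<'E'
from sc import *
import cv2
p,_=ctrl.grab_frame("top");q,_=ctrl.grab_frame("scene");g=lambda i:cv2.resize(i,(400,300),interpolation=cv2.INTER_AREA)
cv2.imwrite("pics/c4.png",np.vstack([np.hstack([g(p),g(q)]),np.hstack([g(p[80:230,180:380]),g(q[90:270,100:340])])]))
E
```

```text
clock: 18.38
position: [640.4, -40.2, -17.9]
ee_rot: [0.0, 1.0, 0.0, -0.0]
force: [-0.0, -1.4, -0.0]
opening: -0.3
finger_force: 0.0
clock: 19.38
position: [478.6, -40.2, 147.1]
ee_rot: [-0.0, 1.0, 0.001, 0.004]
force: [0.6, -0.8, -0.1]
opening: -0.2
finger_force: 0.0
bench 0
bin 596 [690. -69. -44.] [ 656. -195.  -58.] [787.   7. -35.]
```

View pics/c4.png

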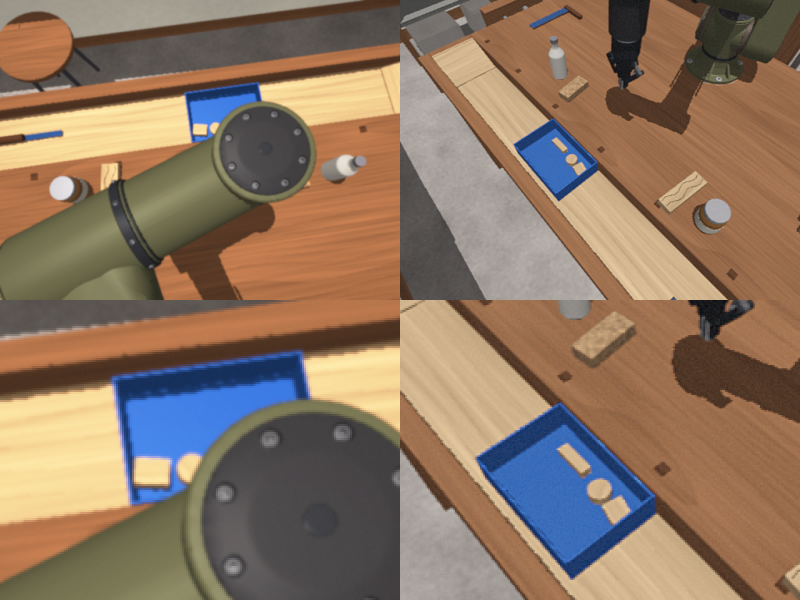

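All three offcuts are in the bin (block at (615,510), slice (599,489), strip (574,459) in the crop), the bystanders look unmoved, and the arm is clear.

```bash
python3 -c "
from station import ctrl
print(ctrl.sign_off())"
```

```text
the job is handed in; nothing more can be done
None
```

The block, strip and slice were all in the bin and nothing else looked moved in the last pictures, so I handed the job in at about 19.5 s on the clock; the sign-off gave no verdict.

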